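# Zero a pigment mill's burrs and back off three clicks

### The arm

A 6-joint arm with a two-finger parallel gripper is mounted at the origin on a cart in front of the work surface, level with it; the furniture and walls round the work are solid. World frame = base frame: x ahead of the robot, y to its left, z up, the work surface at z = 0. Lengths are in m, angles in rad, forces in N, time in s.
With the tool pointing down it reaches from about 0.375 to 0.975 m from the base axis. Payload 3.8 kg.
Tool frame: the origin (TCP) lies midway between the tips of the shut fingers; the grasp point (between the pads) lies 19 mm behind it; z points along the fingers, y is the line along which they close (so a half turn about z gives the same grasp; the last joint's range is limited). The gripper opens to 88 mm and grips with 3 to 60 N. Pads are 18 mm wide; open, the fingers measure 123 mm over their backs; the gripper's body (75 mm by 187 mm) begins 45 mm behind the grasp point.
Start: joints at [1.081, 0.264, 1.604, -0, 1.274, -0.037], TCP at [0.295, 0.607, 0.239] pointing down, gripper open.
Joint ranges: [-2.63, 2.63], [-0.94, 2.18], [0.31, 2.57], [-1.31, 4.45], [0, 2.66], [-2.55, 2.55]. Speed limits (rad/s): [2.57, 2.57, 3.14, 3.14, 3.14, 3.14].

### API

Orientations are given as a rotation vector (axis times angle).
In Python, from cell import manip, inverse_kinematics, cams, order gives the robot as it stands. Calls block until the motion is done:
- manip.move_pose(position, orientation): joint-space move of the TCP to a pose.
- manip.move_linear(position, rate=0.15, rot=None): straight line of the TCP; rot=None keeps the orientation; rate is the mean speed in m/s.
- manip.set_joints(angles): joint-space move.
- manip.set_gripper(opening, force=None): finger opening in m; force is the grip in N (None keeps the last); returns when the fingers have stopped.
- manip.dwell(seconds).
- inverse_kinematics(position, orientation): joint angles nearest the present ones, or None.
- manip.state(): the state.
- cams.capture(name): name is "scene" or "side" or "wrist"; returns a dict with "image" (400x640x3 uint8, blue, green, red), "z_map" (400x640 float32, m along the optical axis (not along the pixel's ray), 0 where there is no reading), "intrinsics" (3x3 intrinsics, pixels), "position" and "orientation" of the camera in the world; the wrist camera has in their place "T_tool_cam" (4x4, takes a point from camera to tool coordinates, whose origin is the TCP and whose axes are the flange's). Camera axes: x right, y down, z forward; pixel columns grow to the right and rows downward; lengths in m; the calibration is good to about 2 mm. The wrist camera is an equidistant fisheye: a pixel r from the principal point sees the ray r / f radians off the axis. A picture is of the moment at which its call begins: read the wrist's pose just before it.
A pose or a line that the arm cannot do raises manip.IKError and nothing moves.
- order.close_job(): hands the job in; it is judged then, once.
The state is a dict: "clock": time; "joint_pos": joint angles; "joint_velocities": joint speeds; "tau": joint torques, N m; "tool_pos": TCP position; "tcp_rot": TCP orientation; "contact_force": force on the tool from outside, world axes, zero at the start; "moment": the same for the moment, N m; "gripper_width": finger opening in m; "grasp_force": force on a finger pad.
Only numpy, scipy, OpenCV 4.12 (cv2) and the standard library are available. Lean on these libraries where they do the work, as an engineer would, in place of code of your own. Each camera call takes 0.05 s, during which the arm holds its last target. There are 200 camera calls.

### The job

Set the hand mill on the bench for fine pigment: turn its knurled adjusting ring clockwise, seen from above, until you feel the burrs just touch (finger-tight, never forced), then back it off exactly three clicks and let go. Leave the jars, the little gold pot and the bottles round it where they stand.

Things in the scene. Friction and masses are not known exactly. Their poses are not given: they have to be found in the camera images.
- ring_grip (a point): adjusting ring on top of the mill: knurled aluminium, round (grip it at any angle), 54 mm across, 28 mm tall, upright axis, fixed in height; this point is its centre, half-way up, 142 mm above the bench. Turns with the ring: its x axis points level to the white pip on the ring's top, z up. A steel hopper mouth 33 mm across stands in its middle, 3 mm proud of it
- ring_pip (a point): white pip on the ring's top face, 19.5 mm from its axis. The ring clicks 20 times a turn (18 degrees a click), the clicks shown as black lines; a click takes 0.1 to 0.2 N m to pass, and let go near a notch the ring settles into it. Clockwise from above closes the burrs; the ring starts about 3 to 7 clicks open
- mill_neck (a point): the mill, bolted to the bench; this point is on the ring's axis 100 mm up (it turns with the ring), at the foot of a neck 45 mm across that is free from here up to the ring. Below: a green body up to 88 mm across and a base 128 x 120 mm, with a small drawer knob in front and a still crank on its left, all under 100 mm
- burr_gap (a joint): gap between the burrs in m, measured far too coarsely to set the mill by: 0 at touch, 0.00002 a click. They touch just at a notch of the ring; which one is marked nowhere and must be felt. From there the ring hardly turns: torque rises some 5 to 8 N m per rad, and let go it springs back to that notch. 0.25 to 0.45 N m is finger-tight; over about 0.7 N m harms the burrs
- jar_pink_mid (a point): glass jar of pink powder with a white lid, 46 mm across, 58 mm tall, loose; this point is its centre, half-way up
- jar_grey_mid (a point): glass jar of grey powder with a white lid, 46 mm across, 52 mm tall, loose; this point is its centre, half-way up
- gold_pot_mid (a point): little white porcelain pot with a cork, 42 mm across, 46 mm tall, loose; this point is its centre, half-way up
- medium_bottle_a_mid (a point): amber bottle with a black cap, 64 mm across, 111 mm tall, loose; this point is its centre, half-way up
- medium_bottle_b_mid (a point): second amber bottle with a black cap, 64 mm across, 111 mm tall, loose; this point is its centre, half-way up

How it is judged:
On the way, in this order (a step that is already met when the one before it is completed fails the run):
1. the ring is turned in until the burrs touch under light load (gap reading below -0.001 mm) (value of joint burr_gap below -1e-06 m), for 0.1 s.
2. the ring is backed off to the third click (gap 0.0525 to 0.0675 mm) (value of joint burr_gap between 5.25e-05 and 6.75e-05 m), for 0.2 s.
At the end, for the whole second after the job is handed in: After the burrs have touched, the ring rests three clicks open from touching, within 0.38 of a click (gap 0.0525 to 0.0675 mm), and is let go (all of step 2).
It fails at once if the burrs are forced together (gap below -0.0076 mm, about 0.75 N m on the ring) (value of joint burr_gap below -7.6e-06 m).
It fails at once if a jar, the pot or a bottle is shifted by more than 20 mm (distance of any of jar_pink_mid, jar_grey_mid, gold_pot_mid, medium_bottle_a_mid, medium_bottle_b_mid from where it was at the start of the episode above 0.02 m).
It also fails if it takes over 72 s, if anything falls off the work surface, if the arm or the gripper's body presses on something with over 40 N, if the wrist force passes 120 N, or if a joint passes its speed limit or range.

## Working session

There is one attempt and no reset: what is moved stays moved. The work goes in short steps, each a Python script; the robot and the scene stay as the last script left them, time stands still between calls to the robot, and variables do not carry over. Pictures are saved under pics/ and viewed, at most 10 in all, crops included, and the job is handed in when it is done.

```bash
ls; mkdir -p pics; python3 - <<'E'
from cell import manip, cams
import cv2, numpy as np
s=manip.state(); print({k:np.round(v,3) for k,v in s.items()})
for n in("scene","side"):
    c=cams.capture(n); cv2.imwrite(f"pics/{n}0.png",c["image"]); np.savez(f"{n}0.npz",**c); print(n,c["intrinsics"],c["position"],c["orientation"])
c=cams.capture("wrist"); print(c["intrinsics"],c["T_tool_cam"])
E
```

```text
pics
{'clock': np.float64(0.0), 'joint_pos': array([ 1.081,  0.265,  1.605,  0.   ,  1.274, -0.037]), 'joint_velocities': array([-0.002, -0.001,  0.001,  0.   , -0.   , -0.001]), 'tau': array([-0.0000e+00, -5.0213e+01, -3.5687e+01,  7.3000e-02,  2.9000e-02,
       -0.0000e+00]), 'tool_pos': array([0.295, 0.606, 0.237]), 'tcp_rot': array([-7.050e-01, -3.061e+00,  3.000e-03]), 'contact_force': array([ 0.853,  0.998, -0.058]), 'moment': array([ 0.036,  0.023, -0.034]), 'grasp_force': np.float64(0.0), 'gripper_width': np.float64(0.088)}
scene [[416.28888505   0.         314.55230881]
 [  0.         416.28888505 198.60840423]
 [  0.           0.           1.        ]] [-0.08572802 -0.3137788   0.78536701] [-2.05233409  1.26847925 -0.51346659]
side [[403.34390799   0.         320.87868219]
 [  0.         403.34390799 192.56161662]
 [  0.           0.           1.        ]] [0.4947494 0.8100313 0.4438783] [-0.04355926  2.5439222  -1.79020352]
[[309.70691629   0.         321.23638283]
 [  0.         309.70691629 201.12107867]
 [  0.           0.           1.        ]] [[-1.55048829e-03 -9.47696543e-01 -3.19169011e-01  8.36161587e-02]
 [ 9.99998666e-01 -1.63355997e-03 -7.41640164e-06  9.26709032e-05]
 [-5.14353222e-04 -3.19168596e-01  9.47697812e-01 -1.47092100e-01]
 [ 0.00000000e+00  0.00000000e+00  0.00000000e+00  1.00000000e+00]]
```

View pics/scene0.png

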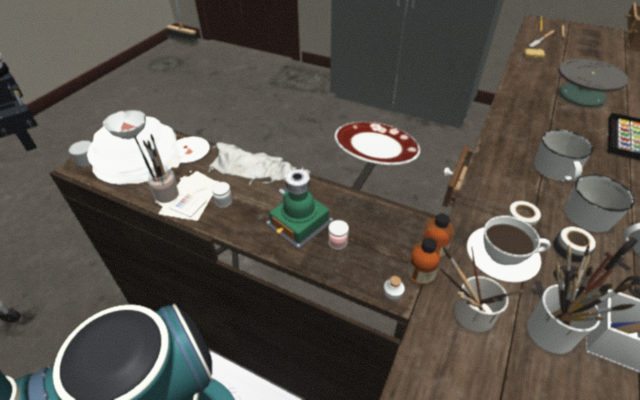

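View pics/side0.png

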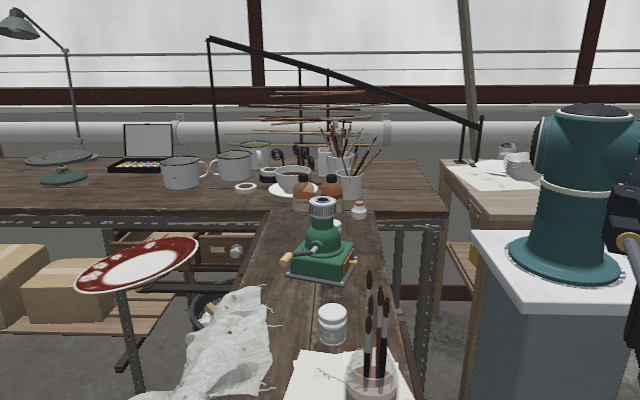

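The scene view shows the ring at about (297,178), the pink jar at (338,234) and the grey jar at (222,194). The side view shows the ring at (322,207). I'll cast rays to locate the ring, then look from the wrist camera.

```bash
cat > h.py <<'E'
import numpy as np, cv2
from scipy.spatial.transform import Rotation as R
from cell import manip, inverse_kinematics, cams, order
def down(yaw):  # tool z down; tool y axis at angle yaw in the world
    y=np.array([np.cos(yaw),np.sin(yaw),0]); z=np.array([0,0,-1.]); return R.from_matrix(np.c_[np.cross(y,z),y,z])
def ray_plane(c,uv,z):
    K=c["intrinsics"]; d=R.from_rotvec(c["orientation"]).apply(np.linalg.solve(K,[*uv,1])); p=np.array(c["position"])
    return p+d*(z-p[2])/d[2]
def wrist():
    s=manip.state(); c=cams.capture("wrist"); T=np.eye(4); T[:3,:3]=R.from_rotvec(s["tcp_rot"]).as_matrix(); T[:3,3]=s["tool_pos"]
    return c, T@c["T_tool_cam"]
def wray(c,T,uv,z):
    K=c["intrinsics"]; d=(np.array(uv,float)-K[:2,2])/K[0,0]; r=np.linalg.norm(d)
    v=T[:3,:3]@np.r_[d/r*np.sin(r),np.cos(r)]; return T[:3,3]+v*(z-T[2,3])/v[2]
def wproj(c,T,p):
    K=c["intrinsics"]; q=T[:3,:3].T@(np.array(p)-T[:3,3]); a=np.arctan2(np.hypot(q[0],q[1]),q[2])
    return K[:2,2]+K[0,0]*a*q[:2]/np.hypot(q[0],q[1])
E
python3 - <<'E'
from h import *
for n,uv in(("scene",(296.5,175.5)),("side",(322,201))):
    c=np.load(n+"0.npz"); p=ray_plane(c,uv,.157); print(n,p)
    u,v=map(int,uv); print(c["z_map"][v-3:v+12:3,u])
c=np.load("scene0.npz")
for n,uv,z in(("pink",(338,226),.058),("grey",(222,186),.052),("gold",(394,285),.04),("bA",(429,245),.108),("bB",(441,220),.108)): print(n,ray_plane(c,uv,z))
q=manip.state()["joint_pos"]
for p in(.5,):pass
E
```

```text
scene [0.52515878 0.05084566 0.157     ]
[0.9523303  0.94604564 0.93995845 0.93421435 0.92846   ]
side [0.52546857 0.06015756 0.157     ]
[0.81614816 0.79839927 0.7898949  0.7848423  0.79092616]
pink [ 0.5084593  -0.06337213  0.058     ]
grey [0.50631903 0.26589694 0.052     ]
gold [ 0.42498432 -0.23110452  0.04      ]
bA [ 0.50307378 -0.2711781   0.108     ]
bB [ 0.5829477  -0.27522184  0.108     ]
```

```bash
python3 - <<'E'
from h import *
P=[.525,.055,.26]
for d in range(-180,181,30):
    q=inverse_kinematics(P,down(np.radians(d)).as_rotvec()); print(d,None if q is None else np.round(q,2))
y0=R.from_rotvec(manip.state()["tcp_rot"]).as_matrix()[:,1]; print(y0)
manip.move_pose(P,down(np.radians(90)).as_rotvec())
c,T=wrist(); np.savez("w1.npz",T=T,**c); cv2.imwrite("pics/w1.png",c["image"]); s=manip.state();print(s["clock"],s["tool_pos"],s["joint_pos"],wproj(c,T,[.525,.055,.157]))
E
```

```text
-180 None
-150 None
-120 [ 0.06 -0.03  1.89 -0.    1.28  2.15]
-90 [ 0.06 -0.03  1.89 -0.    1.28  1.63]
-60 [ 0.06 -0.03  1.89 -0.    1.28  1.1 ]
-30 [ 0.06 -0.03  1.89  0.    1.28  0.58]
0 [ 0.06 -0.03  1.89 -0.    1.28  0.06]
30 [ 0.06 -0.03  1.89  0.    1.28 -0.47]
60 [ 0.06 -0.03  1.89 -0.    1.28 -0.99]
90 [ 0.06 -0.03  1.89 -0.    1.28 -1.51]
120 [ 0.06 -0.03  1.89 -0.    1.28 -2.04]
150 None
180 None
[ 0.43749136  0.89922103 -0.00168701]
2.3417 [0.52507109 0.05570799 0.25998624] [ 5.83916891e-02 -2.87392158e-02  1.88968430e+00  2.16774685e-04
  1.28062806e+00 -1.51340409e+00] [320.23354835 200.16852657]
```

View pics/w1.png

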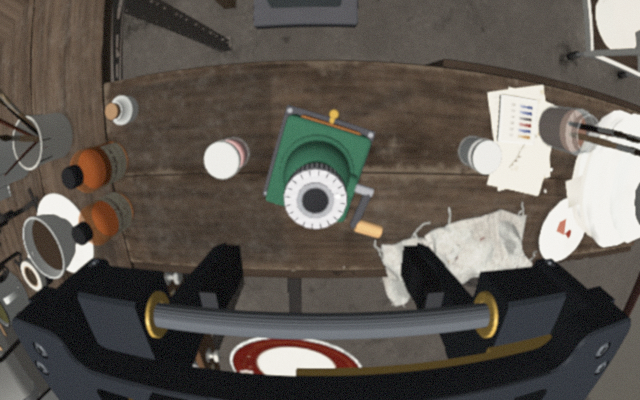

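The wrist view shows the ring at about (316,198), radius about 32 px, and its neighbours well clear. Next I'll refine the centre and look at a magnified crop for the pip.

```bash
cat >> h.py <<'E'
def ring_patch(c,T,cx,cy,n=301,mpp=.0002,z=.156):  # top-face rectified: +x right, +y up
    g=(np.arange(n)-n//2)*mpp; X,Y=np.meshgrid(cx+g,cy-g)
    q=(np.stack([X,Y,np.full_like(X,z)],-1)-T[:3,3])@T[:3,:3]; h=np.hypot(q[...,0],q[...,1]); a=np.arctan2(h,q[...,2])
    K=c["intrinsics"]; m=K[:2,2]+K[0,0]*(a/h)[...,None]*q[...,:2]
    return cv2.remap(c["image"],m.astype(np.float32),None,cv2.INTER_CUBIC)
E
python3 - <<'E'
from h import *
f=np.load("w1.npz"); c=f;T=f["T"]
im=c["image"]; hsv=cv2.cvtColor(im,cv2.COLOR_BGR2HSV)
m=((hsv[...,1]<60)&(hsv[...,2]>130)).astype(np.uint8)
m[:, :275]=0; m[:,355:]=0; m[:150]=0; m[240:]=0
m=cv2.morphologyEx(m,cv2.MORPH_CLOSE,np.ones((5,5)))
cs,_=cv2.findContours(m,cv2.RETR_EXTERNAL,cv2.CHAIN_APPROX_NONE); k=max(cs,key=cv2.contourArea)
h=cv2.convexHull(k)[:,0]; W=np.array([wray(c,T,p,.156)[:2] for p in h]).astype(np.float32)
print(cv2.minEnclosingCircle(W), cv2.fitEllipse(W), cv2.fitEllipse(k))
# dark hopper mouth
g=cv2.cvtColor(im,cv2.COLOR_BGR2GRAY); d=(g<80).astype(np.uint8); n,l,st,ce=cv2.connectedComponentsWithStats(d[180:220,295:340]); i=l[20,21]; print(st[i],wray(c,T,ce[i]+[295,180],.159))
(cx,cy),r=cv2.minEnclosingCircle(W)
cv2.imwrite("pics/p1.png",cv2.resize(ring_patch(c,T,cx,cy),None,fx=1.9,fy=1.9))
E
```

```text
((0.5251119136810303, 0.05027349293231964), 0.027674425393342972) ((0.5248565077781677, 0.05041736364364624), (0.05439402535557747, 0.054891832172870636), 159.740234375) ((314.8348083496094, 198.61395263671875), (59.50260543823242, 63.19264602661133), 95.41736602783203)
[  8   9  25  23 452] [0.52434728 0.05044385 0.159     ]
```

View pics/p1.png

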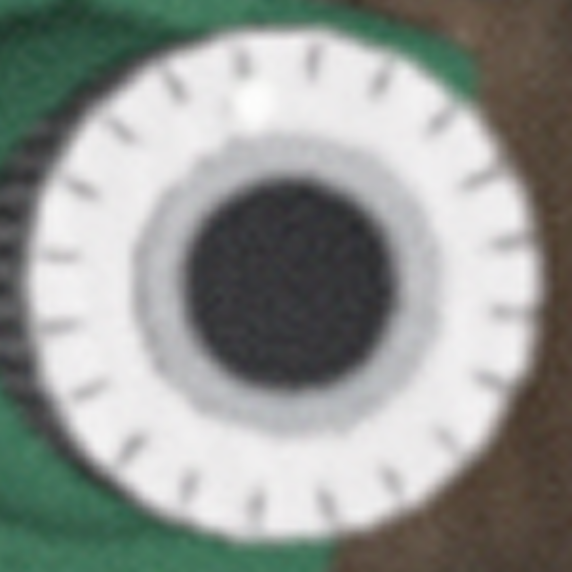

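The pip is at about (253,103) in the crop, on a tick at a world bearing of about 100°. The measured diameter of 54.6 mm matches the 54 mm given, so the centre is (0.5248, 0.0504). Now I'll approach with the wrist wound back (yaw 130°), grip, and take a few small test turns.

```bash
python3 - <<'E'
from h import *
C=[.5247,.0504]; o=down(np.radians(130)).as_rotvec()
manip.move_pose([*C,.22],o); s0=manip.state(); print(s0["clock"],np.round(s0["joint_pos"],3),s0["tool_pos"])
manip.move_linear([*C,.125],rate=.1); s=manip.state(); print(s["clock"],s["tool_pos"],s["contact_force"],s["moment"])
manip.set_gripper(.05,force=35); s=manip.state(); print(s["clock"],s["gripper_width"],s["grasp_force"],s["contact_force"],s["moment"])
for i in range(8):
    q=np.array(manip.state()["joint_pos"]) if i==0 else q
    q[5]+=np.radians(2); manip.set_joints(q); s=manip.state(); print(round(s["clock"],2),np.round(np.degrees(s["joint_pos"][5]),2),np.round(np.degrees(q[5]),2),np.round(s["moment"],3),np.round(s["contact_force"],1))
print([np.round(manip.state()["moment"][2],3) for _ in range(4)],manip.state()["clock"])
E
```

```text
3.05 [ 0.049 -0.003  1.939  0.     1.206 -2.218] [0.5248326  0.05084033 0.2201116 ]
4.15 [0.52539297 0.05042988 0.12576792] [ 0.49962408 -0.50566203  0.85880326] [ 0.04844204 -0.05257423  0.00210986]
4.775 0.05299232783894008 34.99969096854329 [-0.35024034  0.67077062  0.69996117] [0.00976617 0.0088136  0.02996307]
5.03 -125.27 -125.22 [ 0.064 -0.022  0.065] [ 0.8 -0.7 -0.1]
5.28 -123.29 -123.22 [ 0.081 -0.039  0.177] [ 0.6 -1.1  0.5]
5.53 -121.27 -121.22 [-0.041 -0.022  0.05 ] [-0.   0.5 -0.6]
5.78 -119.29 -119.22 [-0.025 -0.046 -0.027] [ 0.  -0.1  0.3]
6.03 -117.29 -117.22 [-0.033 -0.    -0.092] [0.5 0.  0.4]
6.28 -115.29 -115.22 [-0.036  0.01  -0.104] [-0.2 -0.5  0.6]
6.53 -113.3 -113.22 [-0.073 -0.024 -0.077] [ 0.4 -0.7  0.3]
6.78 -111.3 -111.22 [-0.089 -0.039 -0.084] [ 0.2 -1.1  0.9]
[np.float64(-0.084), np.float64(-0.084), np.float64(-0.084), np.float64(-0.084)] 6.775
```

```bash
python3 - <<'E'
from h import *
def M():
    v=[]
    for _ in range(4): v.append(manip.state()["moment"][2]); manip.dwell(.02)
    return np.mean(v)
q=np.array(manip.state()["joint_pos"]); q[5]=np.radians(-111.22); L=[]
m=0
while q[5]<np.radians(30):
    q[5]+=np.radians(2 if m<.12 else 1); manip.set_joints(q); m=M(); L.append((round(np.degrees(q[5]),1),round(m,3)))
    if m>.3: break
print(L); manip.dwell(.2); s=manip.state(); print(M(),np.degrees(s["joint_pos"][5]),s["clock"],s["contact_force"],s["gripper_width"])
E
```

```text
[(np.float64(-109.2), np.float64(-0.017)), (np.float64(-107.2), np.float64(0.089)), (np.float64(-105.2), np.float64(0.164)), (np.float64(-104.2), np.float64(-0.017)), (np.float64(-102.2), np.float64(-0.009)), (np.float64(-100.2), np.float64(-0.031)), (np.float64(-98.2), np.float64(-0.04)), (np.float64(-96.2), np.float64(-0.03)), (np.float64(-94.2), np.float64(-0.091)), (np.float64(-92.2), np.float64(-0.055)), (np.float64(-90.2), np.float64(0.06)), (np.float64(-88.2), np.float64(0.134)), (np.float64(-87.2), np.float64(0.16)), (np.float64(-86.2), np.float64(-0.007)), (np.float64(-84.2), np.float64(-0.019)), (np.float64(-82.2), np.float64(-0.041)), (np.float64(-80.2), np.float64(-0.037)), (np.float64(-78.2), np.float64(-0.08)), (np.float64(-76.2), np.float64(-0.092)), (np.float64(-74.2), np.float64(-0.062)), (np.float64(-72.2), np.float64(0.043)), (np.float64(-70.2), np.float64(0.135)), (np.float64(-69.2), np.float64(0.138)), (np.float64(-68.2), np.float64(-0.031)), (np.float64(-66.2), np.float64(-0.009)), (np.float64(-64.2), np.float64(-0.02)), (np.float64(-62.2), np.float64(-0.05)), (np.float64(-60.2), np.float64(-0.044)), (np.float64(-58.2), np.float64(-0.058)), (np.float64(-56.2), np.float64(-0.099)), (np.float64(-54.2), np.float64(0.077)), (np.float64(-52.2), np.float64(0.256)), (np.float64(-51.2), np.float64(0.386))]
0.4063076392640702 -51.230294171382916 17.425 [ 1.26472511 -5.12382314  1.64616082] 0.053235006615320844
```

The burrs touch at the notch near q6 = -55.1°, with 0.40 N m felt there. The notches before it were at about -109, -91 and -73. I'll back off 54° to -109.1°, release, and check the pip, which should be one click clockwise of its start at about 82°.

```bash
python3 - <<'E'
from h import *
q=np.array(manip.state()["joint_pos"])
for a in np.linspace(-55.1,-109.1,10): 
    q[5]=np.radians(a); manip.set_joints(q); print(round(a,1),round(manip.state()["moment"][2],3),end="; ")
manip.dwell(.4); v=[]
for _ in range(5): v.append(manip.state()["moment"][2]); manip.dwell(.02)
print(np.mean(v)); p=manip.state()["tool_pos"]
manip.set_gripper(.088); manip.dwell(.3)
manip.move_linear([.5247,.0504,.22],rate=.1)
manip.move_pose([.525,.055,.26],down(np.radians(90)).as_rotvec()); manip.dwell(.2)
c,T=wrist(); cv2.imwrite("pics/p2.png",cv2.resize(ring_patch(c,T,.5250,.0504),None,fx=1.9,fy=1.9)); np.savez("w2.npz",T=T,**c)
print(manip.state()["clock"])
def ang(c,T,cx=.5250,cy=.0504):
    P=cv2.cvtColor(ring_patch(c,T,cx,cy),cv2.COLOR_BGR2GRAY); a=np.radians(np.arange(0,360,.25)); out=[]
    s=sum(cv2.remap(P,np.float32(150+r/.2*np.cos(a))[None],np.float32(150-r/.2*np.sin(a))[None],1)[0].astype(float) for r in (18.5,19.5,20.5))
    t=sum(cv2.remap(P,np.float32(150+r/.2*np.cos(a))[None],np.float32(150-r/.2*np.sin(a))[None],1)[0].astype(float) for r in (23.5,24,24.5))
    s=np.convolve(np.r_[s[-20:],s,s[:20]],np.ones(41)/41,"valid")
    ph=np.angle(-(t*np.exp(-20j*a)).sum()); return np.degrees(a[s.argmax()]), (np.degrees(-ph)/20)%18
f=np.load("w1.npz"); print("before",ang(f,f["T"]),"now",ang(c,T))
E
```

```text
-55.1 0.014; -61.1 -0.248; -67.1 0.043; -73.1 0.093; -79.1 -0.19; -85.1 0.025; -91.1 0.067; -97.1 -0.194; -103.1 0.014; -109.1 0.119; 0.09348675897210515
23.25
before (np.float64(99.0), np.float64(10.661390364917825)) now (np.float64(80.75), np.float64(10.524853130819583))
```

View pics/p2.png

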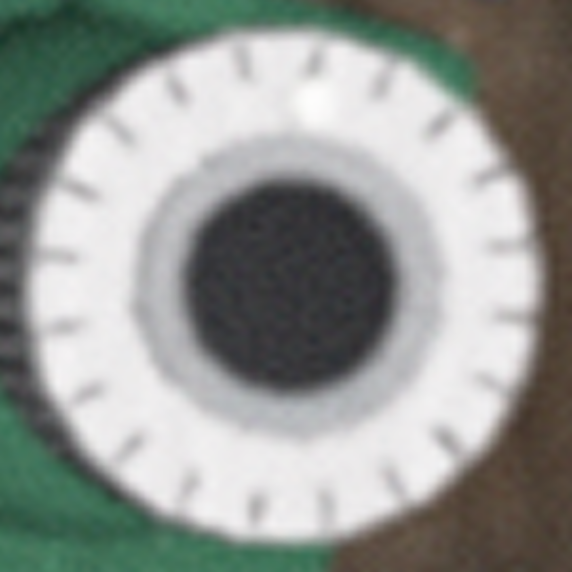

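The pip is now at (316,100), bearing about 81°. That is one click clockwise of its start, matching four clicks in to touch and three clicks back, and it is seated in a notch.

```bash
python3 -c "
from cell import order; print(order.close_job())"
```

```text
the job is handed in; nothing more can be done
None
```

The mill is set and handed in: I felt the burrs touch four clicks in at about 0.4 N m, backed the ring off exactly three clicks and let go. The pip position confirms it, and I kept the gripper clear of the jars, pot and bottles.

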